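# Stop the winder's controller and pop its fuse hatch

## Robot

A 6-joint arm with a two-finger parallel gripper is mounted at the origin on the work surface. World frame = base frame: x ahead of the robot, y to its left, z up, the work surface at z = 0. Lengths are in m, angles in rad, forces in N, time in s.
With the tool pointing down it reaches from about 0.375 to 0.9 m from the base axis. Payload 3.1 kg.
Tool frame: the origin (TCP) lies on the centre line of the jaws, within the pads' length; the fingertips stand 19 mm ahead of it and the grasp point (between the pads) is the TCP; z points along the fingers, y is the line along which they close (so a half turn about z gives the same grasp; the last joint's range is limited). The gripper opens to 85 mm and grips with 20 to 120 N. Pads are 22 mm wide; open, the fingers measure 114 mm over their backs; the gripper's body (76 mm by 85 mm) begins 54 mm behind the grasp point. The pads swing forward as they close: fully open they stand 13 mm farther back than shut.
Start: joints at [1.139, 0.527, 1.433, -0, 1.181, -0.178], TCP at [0.157, 0.605, 0.223] pointing down, gripper open.
Joint ranges: [-3.08, 3.08], [-0.75, 2.2], [0.22, 2.44], [-1.43, 4.57], [0, 2.65], [-2.85, 2.85]. Speed limits (rad/s): [2.79, 2.79, 3.14, 3.14, 3.14, 3.14].

## Interface

Orientations are given as a unit quaternion [x, y, z, w].
In Python, from station import manip gives the robot as it stands.
- The arm moves only by the tool servo_tool, never from a script. Its argument "rows" is a list that holds one entry, the list of rows, each a list of 7 numbers: the turn, a rotation vector about the tool's x, y, z in degrees, then the shift along the tool's x, y, z in m, then the gripper command: -1 is shut, 1 is fully open, values between are in proportion. In form: [[[wx, wy, wz, tx, ty, tz, jaw], ...]]. A call has 1 to 8 rows; each row shifts and turns the commanded pose from where the row before left it, along the tool's axes as they then stand; what a row does not reach is not made up. A row lasts 1/12 s, in which the tool goes at most 41.7 mm and 7.16 degrees, less where a joint would pass 70% of its speed; a pose out of reach is approached as far as the arm can. A call is refused whole if a number of a shift passes 0.0417 or a number of a turn 7.16, either way. A call with a gripper value outside its range is refused whole. The fingers move at their own pace and stop on an object; "squeeze" is the grip in N (left out, the last holds). Time passes only in rows, so rows that do not move let the fingers close. It gives the time, the measured TCP pose, the force, the opening and the grip force at its end, in the units of the state.
- manip.sense(): the state, without advancing time (a new reading comes with each control period).
- manip.snapshot(name): name is "side" or "top" or "wrist"; returns the picture (480x640x3 uint8, blue, green, red); there is no depth.
- manip.camera_info(name): a dict with "K" (3x3 intrinsics, pixels), "k1" (the pictures are not rectified: a ray, as slopes to the right and down, at radius r is drawn at 1 + k1 r^2 times it, then the intrinsics apply), "camera_from_world" (4x4, takes a point from world to camera coordinates). Camera axes: x right, y down, z forward; pixel columns grow to the right and rows downward; lengths in m; the calibration is good to about 2 mm. A picture is of the moment at which its call begins: read the wrist's pose just before it. camera_info takes no time and is no camera call; for the wrist camera it gives the pose at the moment of the call.
- manip.sign_off(): hands the job in; it is judged then, once.
The state is a dict: "t": time; "q": joint angles; "qd": joint speeds; "tau": joint torques, N m; "tcp_pos": TCP position; "tool_rot": TCP orientation; "force": force on the tool from outside, world axes, zero at the start; "ft_torque": the same for the moment, N m; "finger_gap": opening from 0.0 (shut) to 1.0 (fully open); "gripper_force": force on a finger pad.
Only numpy, scipy, OpenCV 4.12 (cv2) and the standard library are available. Lean on these libraries where they do the work, as an engineer would, in place of code of your own. Each camera call takes 0.05 s, during which the arm holds its last target. There are 200 camera calls.

## Task

The fuses of the coil winder's controller have to be inspected. First press the big mushroom stop button on the controller's top fully down and let it come back up, then press the push-push fuse hatch beside it down once at its ribbed end, let go so that it pops, and see that it stays standing open by itself. Do it by touch alone: do not press the small start button, do not force the hatch or push it back towards shut once it has popped, leave everything else on the bench where it is, and finish clear of everything.

Things in the scene. Friction and masses are not known exactly. Their poses are not given: they have to be found in the camera images.
- controller: the winder's controller, a cream console case fixed to the bench, 250 mm deep (x), 300 mm wide (y), 110 mm high. Its sloping front with displays faces its own -x; the flat top deck behind it, 110 mm above the bench, holds the mains switch plate (-y half) and the fuse hatch (+y half). Origin at the centre of its underside; z up
- stop (a joint): travel of the stop button: 0 up, 0.006 m fully down; sprung (1.5 N to start, 5 N fully down), comes back up when let go
- stop_top (a point): centre of the top of the stop button: the larger of the two buttons on the switch plate, a proud black mushroom head of 38 mm diameter whose top stands 34 mm above the deck; pressed straight down (-z). It is 53 mm from the start button, towards the controller's right edge (-y)
- start (a joint): travel of the start button, which must be left alone: 0 up, 0.004 m fully down
- start_top (a point): centre of the top of the start button: the smaller black button, 21 mm in diameter, flush inside a steel collar of 29 mm diameter whose rim is 16 mm above the deck
- hatch (a joint): angle of the fuse hatch (rad): 0 latched shut, -0.075 pressed to its stop (4 mm down at the ribs, takes about 5 N), 1.25 fully open, lid nearly upright. Push-push latch: pressed to the stop and let go, the lid springs open, damped, in about a second, following the finger up at about 0.1 m/s, and stays up. Pressed down to the stop again it would latch shut
- hatch_pad (a point): where to press the fuse hatch: middle of the ribs on top of the lid, 16 mm from its free edge. Cream lid, 72 mm deep (controller's x), 92 mm wide (y), 7 mm thick; shut, its top is 8 mm above the deck. The free edge is towards the controller's front (-x), the hinge at the rear; this point moves with the lid
- hatch_hinge (a point): middle of the hatch's hinge line, at its rear edge (towards the controller's +x), 58 mm behind the ribs, 113 mm above the bench; the line runs along the controller's y. Open, the lid reaches about 70 mm above this line
- bobbin: a small wound coil bobbin, diameter 26 mm, 24 mm high, standing on the controller's deck behind the switch plate, between it and the hatch; origin at the centre of its underside
- tape: a roll of yellow tape lying flat on the controller's deck behind the switch plate, outer diameter 54 mm, 19 mm high; origin at the centre of its underside
- spool: a spool of copper wire standing on the bench at the controller's left (+y) side, diameter 72 mm, 75 mm high; origin at the centre of its underside
- screwdriver: a screwdriver, 190 mm long, lying on the bench at the controller's right (-y) side
- jar: a small white jar with a lid standing on the bench to the left, diameter 48 mm, 65 mm high; origin at the centre of its underside
- carton: a small green carton lying on the bench to the right, 75 x 115 x 42 mm; origin at the centre of its underside
- cup: a clear plastic cup standing on the bench to the right, rim diameter 90 mm, 100 mm high; origin at the centre of its underside
- flask: a drinking flask standing on the bench to the left, diameter 64 mm, 190 mm high; origin at the centre of its underside

How it is judged:
On the way, in this order (a step that is already met when the one before it is completed fails the run):
1. the stop button is pressed fully down (value of joint stop above 0.0045 m), for 0.05 s.
2. the stop button has come back up, with the hatch still shut (value of joint stop below 0.0015 m and value of joint hatch between -0.02 and 0.05 rad), for 0.05 s.
3. the shut hatch is pressed down (value of joint hatch below -0.045 rad), for 0.02 s.
4. the hatch pops and stays open (value of joint hatch above 1.1 rad and value of joint stop below 0.0015 m), for 0.8 s.
At the end, for the whole second after the job is handed in: the hatch stands open by itself (joint above 1.1 rad of 1.25) and still, both buttons are up, and every loose thing is within 15 mm of where it was (all of step 4 and velocity of joint hatch between -0.05 and 0.05 rad/s and value of joint start below 0.0015 m and distance of each of bobbin, tape, spool, screwdriver, jar, carton, cup, flask from where it was at the start of the episode below 0.015 m); the robot touches nothing.
It fails at once if the start button is pressed (value of joint start above 0.002 m).
It fails at once if after popping, the hatch is pushed back towards shut (value of joint hatch between 0.12 and 0.95 rad and velocity of joint hatch below -0.15 rad/s).
It fails at once if the open hatch is gripped, pulled or forced (more than 8 N) (value of joint hatch above 0.3 rad and contact force between the fingers and hatch_c0 above 8 N).
It fails at once if something else on the bench is lifted, carried or shoved more than 15 mm (distance of any of bobbin, tape, spool, screwdriver, jar, carton, cup, flask from where it was at the start of the episode above 0.015 m).
It also fails if it takes over 32 s, if anything falls off the work surface, if the arm or the gripper's body presses on something with over 40 N, if the wrist force passes 120 N, or if a joint passes its speed limit or range.

## Working session

There is one attempt and no reset: what is moved stays moved. The work goes in short steps, Python scripts to look and compute and a tool call to move; the robot and the scene stay as the last step left them, time stands still between calls to the robot, and variables do not carry over. Pictures are saved under pics/ and viewed, at most 10 in all, crops included, and the job is handed in when it is done.

Besides the shell and the picture viewer there is one more tool, called after "Request:" by a JSON object that holds its "op" and its "data", one argument or row to a line. servo_tool: Moves the arm, as the interface text tells. Its arguments: {"type":"object","properties":{"rows":{"type":"array","items":{"type":"array","items":{"type":"array","items":{"type":"number"}}}},"squeeze":{"type":"number"}},"required":["rows"]}

```bash
mkdir -p pics
python3 - <<'E'
from station import manip
import cv2,numpy as np
s=manip.sense();print(s)
for n in ("top","side"):
    cv2.imwrite(f"pics/{n}0.png",manip.snapshot(n))
    c=manip.camera_info(n);print(n,c)
E
```

```text
{'t': 0.0, 'q': array([ 1.13849362e+00,  5.28475392e-01,  1.43390352e+00,  3.71593367e-05,
        1.18141564e+00, -1.78503613e-01]), 'qd': array([ 0.00121685, -0.00074569, -0.00074894,  0.00033157,  0.00109148,
        0.00038247]), 'tau': array([-1.73715271e-04, -4.42350626e+01, -1.78024489e+01, -3.23757204e-04,
        8.39934626e-03,  4.24811333e-06]), 'tcp_pos': array([0.15657617, 0.6043071 , 0.2220276 ]), 'tool_rot': array([ 1.26566173e-01,  9.91957555e-01, -1.04483740e-03, -3.47416846e-04]), 'force': array([-0.07866926,  0.77537623,  0.01776779]), 'ft_torque': array([-0.01225513, -0.02392941,  0.04003409]), 'gripper_force': 0.0, 'finger_gap': 0.9965007783570164}
top {'K': array([[473.79833357,   0.        , 316.64233751],
       [  0.        , 473.79833357, 232.04749869],
       [  0.        ,   0.        ,   1.        ]]), 'k1': -0.012697048124611796, 'camera_from_world': array([[ 0.01499858, -0.99981243,  0.01225345,  0.00491742],
       [-0.99359763, -0.01627552, -0.11179825,  0.51664443],
       [ 0.11197671, -0.01049819, -0.99365538,  1.35772092],
       [ 0.        ,  0.        ,  0.        ,  1.        ]])}
side {'K': array([[607.69272847,   0.        , 312.86855615],
       [  0.        , 607.69272847, 239.51259218],
       [  0.        ,   0.        ,   1.        ]]), 'k1': 0.055162913662186924, 'camera_from_world': array([[ 9.02247741e-01, -4.31215871e-01,  1.37392701e-03,
        -4.30642521e-01],
       [-2.93622316e-01, -6.16683218e-01, -7.30402454e-01,
         2.31066978e-01],
       [ 3.15808408e-01,  6.58600548e-01, -6.83015642e-01,
         1.46225091e+00],
       [ 0.00000000e+00,  0.00000000e+00,  0.00000000e+00,
         1.00000000e+00]])}
```

View pics/top0.png

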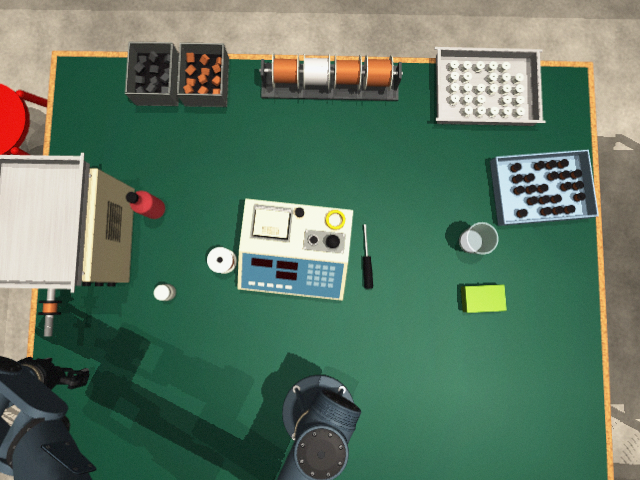

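View pics/side0.png

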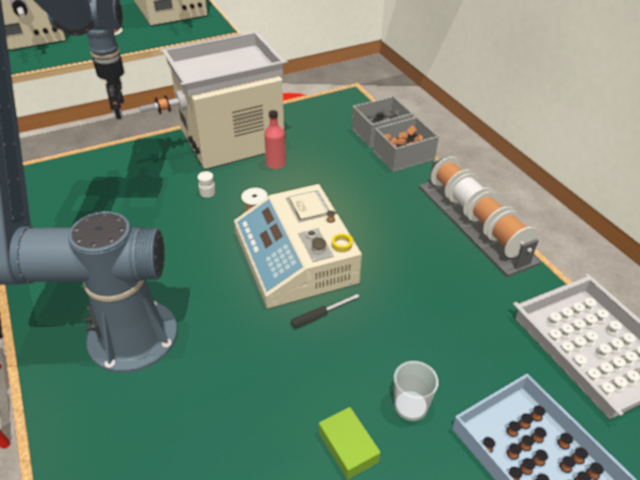

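The top view shows the controller near (293,250), with the stop at about (333,241), the hatch at about (271,222) and the bobbin at (299,212). The side view shows the same layout. I'll enlarge both.

Run:
```python
import cv2,numpy as np
a=cv2.imread("pics/top0.png")[190:310,225:385]
b=cv2.imread("pics/side0.png")[175:310,225:385]
cv2.imwrite("pics/c1.png",cv2.resize(a,None,fx=5,fy=5,interpolation=cv2.INTER_CUBIC))
cv2.imwrite("pics/c2.png",cv2.resize(b,None,fx=4.4,fy=4.4,interpolation=cv2.INTER_CUBIC))
```

```text
(no output)
```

View pics/c1.png

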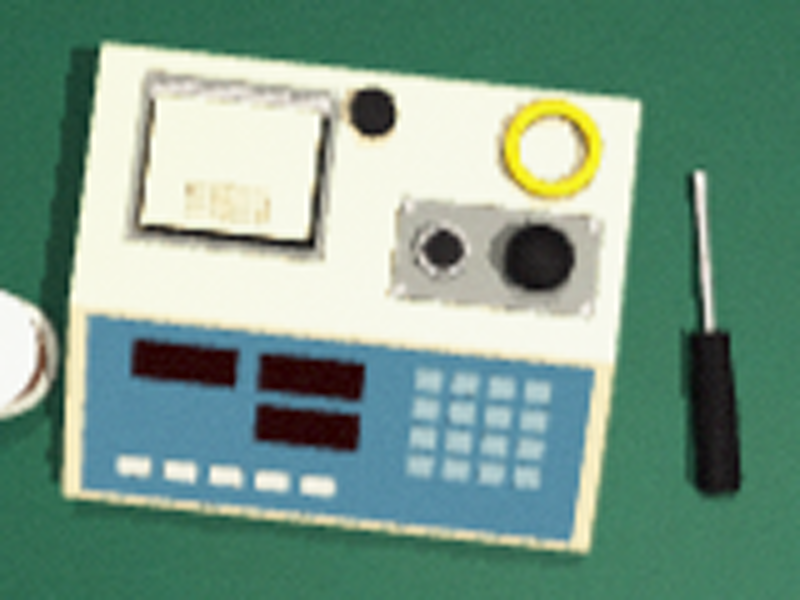

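View pics/c2.png

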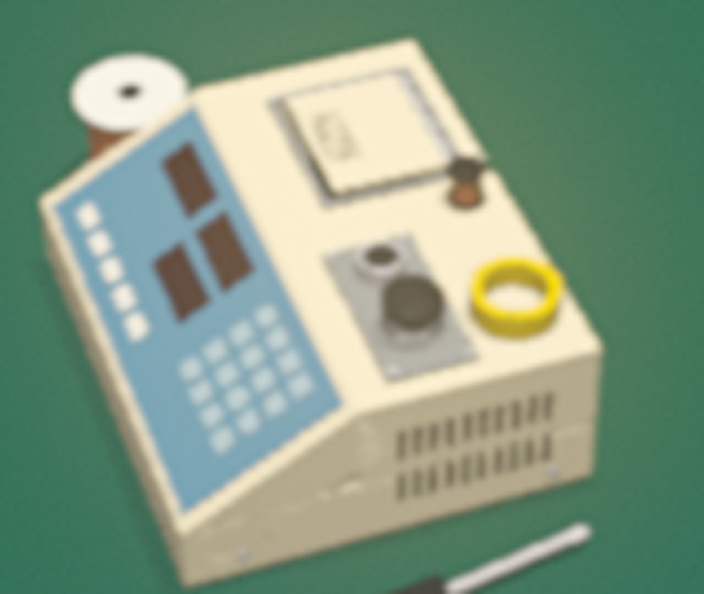

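Crop readings, mapped to full pixels:
- **Top view:** stop (333.0,241.4), start (313.4,240.0), ribs (270.6,230.6), rear deck corners (245.6,198.6) and (353.0,210.2), bobbin (299.6,212.4).
- **Side view:** stop (318.9,243.6), ribs (301.1,206.1).

```bash
cat > h.py <<'E'
import numpy as np,cv2
from station import manip
def ray(cam,uv,z):
    c=manip.camera_info(cam);K=c["K"];T=c["camera_from_world"]
    d=np.array([(uv[0]-K[0,2])/K[0,0],(uv[1]-K[1,2])/K[1,1]])
    n=d.copy()
    for _ in range(10): n=d/(1+c["k1"]*(n@n))
    R=T[:3,:3];o=-R.T@T[:3,3];v=R.T@np.array([n[0],n[1],1]);return o+v*(z-o[2])/v[2]
E
python3 - <<'E'
from h import *
for n,c,uv,z in [("stop","top",(333,241.4),.144),("stop","side",(318.9,243.6),.144),("start","top",(313.4,240),.126),("ribs","top",(270.6,230.6),.118),("ribs","side",(301.1,206.1),.118),("cL","top",(245.6,198.6),.11),("cR","top",(353,210.2),.11),("bob","top",(299.6,212.4),.134),("flask","top",(150,205),.15)]:
    print(n,c,ray(c,uv,z).round(4))
print(cv2.__version__,manip.camera_info("wrist")["K"])
E
```

```text
stop top [ 0.4791 -0.0299  0.144 ]
stop side [ 0.4751 -0.0383  0.144 ]
start top [0.4837 0.0225 0.126 ]
ribs top [0.5084 0.14   0.118 ]
ribs side [0.5083 0.1385 0.118 ]
cL top [0.5974 0.2122 0.11  ]
cR top [ 0.57  -0.086  0.11 ]
bob top [0.5576 0.0612 0.134 ]
flask top [0.5685 0.4619 0.15  ]
4.12.0 [[372.31532527   0.         318.22665468]
 [  0.         372.31532527 237.89575031]
 [  0.           0.           1.        ]]
```

Both cameras agree on the ribs at about (0.508, 0.139) and the stop at about (0.478, -0.031); the controller's yaw is about -5.2°. I'll shut the jaws, align the tool and move over.

Request:
{"op": "servo_tool", "data": {
  "rows": [
    [[0, 0, -4.6, 0, 0, -0.02, -1], [0, 0, -4.6, 0, 0, -0.02, -1], [0, 0, 0, -0.021, -0.0335, 0, -1], [0, 0, 0, -0.021, -0.0335, 0, -1], [0, 0, 0, -0.021, -0.0335, 0, -1], [0, 0, 0, -0.021, -0.0335, 0, -1], [0, 0, 0, -0.021, -0.0335, 0, -1], [0, 0, 0, -0.021, -0.0335, 0, -1]]
  ],
  "squeeze": 20
}}

```text
t: 0.77
tcp_pos: [0.2637, 0.3912, 0.2627]
tool_rot: [0.046, 0.999, -0.0, -0.0]
force: [0.7, -0.3, 0.5]
finger_gap: 0.003
gripper_force: 0.0
```

Request:
{"op": "servo_tool", "data": {
  "rows": [
    [[0, 0, 0, -0.021, -0.0335, 0, -1], [0, 0, 0, -0.021, -0.0335, 0, -1], [0, 0, 0, -0.021, -0.0335, 0, -1], [0, 0, 0, -0.021, -0.0335, 0, -1], [0, 0, 0, -0.021, -0.0335, 0, -1], [0, 0, 0, -0.021, -0.0335, 0, -1], [0, 0, 0, -0.021, -0.0335, 0, -1], [0, 0, 0, -0.021, -0.0335, 0, -1]]
  ]
}}

```text
t: 1.43
tcp_pos: [0.4061, 0.1088, 0.263]
tool_rot: [0.047, 0.999, 0.0, -0.0]
force: [1.0, 0.8, 0.3]
finger_gap: 0.001
gripper_force: 0.0
```

Request:
{"op": "servo_tool", "data": {
  "rows": [
    [[0, 0, 0, -0.021, -0.0335, 0, -1], [0, 0, 0, -0.021, -0.0335, 0, -1], [0, 0, 0, -0.021, -0.0335, 0, -1], [0, 0, 0, -0.021, -0.0335, 0, -1], [0, 0, 0, 0, 0, 0, -1], [0, 0, 0, 0, 0, 0, -1]]
  ]
}}

```text
t: 1.93
tcp_pos: [0.4777, -0.0324, 0.2625]
tool_rot: [0.049, 0.999, 0.0, -0.0]
force: [-0.7, 1.0, 0.3]
finger_gap: 0.0
gripper_force: 0.0
```

Run:
```python
from h import *
c=manip.camera_info("wrist");im=manip.snapshot("wrist");cv2.imwrite("pics/w1.png",im)
K=c["K"];T=c["camera_from_world"]
for n,p in dict(stop=[.478,-.031,.144,1],start=[.4837,.0225,.126,1],ribs=[.5084,.139,.118,1]).items():
    q=T@np.array(p);x=q[:2]/q[2];x*=1+c["k1"]*(x@x);print(n,x*K[0,0]+K[:2,2])
```

```text
stop [319.10442213 227.18058612]
start [386.30486289 221.43048072]
ribs [522.33061295 234.3134349 ]
```

View pics/w1.png

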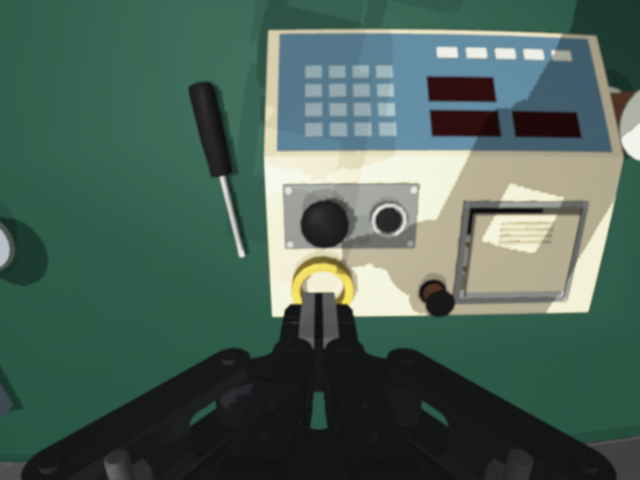

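The wrist view shows the stop at (324,223), the start at (388,219) and the ribs at (526,233). All are within 5 px (about 3–4 mm) of the predictions, so I'll shift slightly and press.

Request:
{"op": "servo_tool", "data": {
  "rows": [
    [[0, 0, 0, 0.002, 0.004, 0.03, -1], [0, 0, 0, 0, 0, 0.03, -1], [0, 0, 0, 0, 0, 0.025, -1], [0, 0, 0, 0, 0, 0.007, -1], [0, 0, 0, 0, 0, 0.004, -1], [0, 0, 0, 0, 0, 0.003, -1], [0, 0, 0, 0, 0, 0.002, -1], [0, 0, 0, 0, 0, 0, -1]]
  ]
}}

```text
t: 2.65
tcp_pos: [0.4761, -0.0263, 0.1629]
tool_rot: [0.046, 0.999, -0.0, 0.001]
force: [-0.3, -0.4, 0.2]
finger_gap: 0.003
gripper_force: 0.0
```

Request:
{"op": "servo_tool", "data": {
  "rows": [
    [[0, 0, 0, 0, 0, 0.002, -1], [0, 0, 0, 0, 0, 0.002, -1], [0, 0, 0, 0, 0, 0.002, -1], [0, 0, 0, 0, 0, 0, -1]]
  ]
}}

```text
t: 2.98
tcp_pos: [0.4754, -0.0265, 0.1559]
tool_rot: [0.047, 0.999, 0.0, -0.0]
force: [-0.1, -0.5, -0.7]
finger_gap: 0.003
gripper_force: 0.0
```

Request:
{"op": "servo_tool", "data": {
  "rows": [
    [[0, 0, 0, 0, 0, 0.002, -1], [0, 0, 0, 0, 0, 0, -1]]
  ]
}}

```text
t: 3.15
tcp_pos: [0.4754, -0.0265, 0.1538]
tool_rot: [0.047, 0.999, 0.0, -0.0]
force: [0.4, -0.2, 0.3]
finger_gap: 0.003
gripper_force: 0.0
```

Request:
{"op": "servo_tool", "data": {
  "rows": [
    [[0, 0, 0, 0, 0, 0.002, -1], [0, 0, 0, 0, 0, 0, -1]]
  ]
}}

```text
t: 3.32
tcp_pos: [0.4753, -0.0264, 0.1517]
tool_rot: [0.047, 0.999, 0.0, -0.0]
force: [-0.4, -0.1, 0.1]
finger_gap: 0.004
gripper_force: 0.0
```

There's no contact force yet, so I'll look.

Run:
```python
from h import *
a=manip.snapshot("side")[160:300,225:385];b=manip.snapshot("wrist")[130:340,200:440]
a=cv2.resize(a,(480,420),interpolation=3);b=cv2.resize(b,(480,420),interpolation=3)
cv2.imwrite("pics/p1.png",cv2.resize(np.hstack([a,b]),(800,350)))
```

```text
(no output)
```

View pics/p1.png

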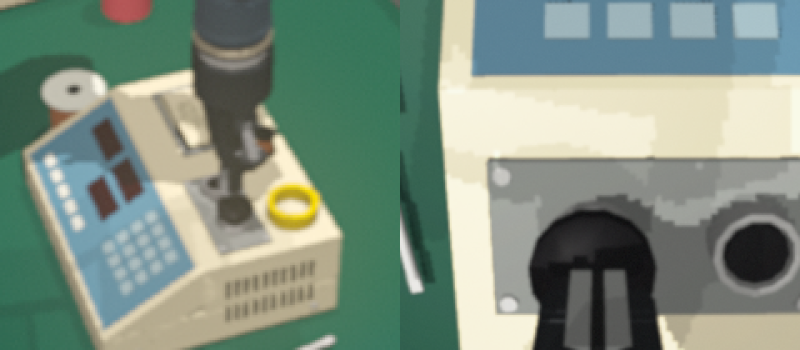

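Run:
```python
from h import *
c=manip.camera_info("wrist");K=c["K"];T=c["camera_from_world"];print(-T[:3,:3].T@T[:3,3], manip.sense()['tcp_pos'],manip.sense()['force'])
for z in (.16,.15,.145,.14,.133,.128):
  for p in ([.4753,-.0264,z,1],[.4643,-.0264,z,1]):
    q=T@np.array(p);x=q[:2]/q[2];x*=1+c["k1"]*(x@x);print(z,p[0],x*K[0,0]+K[:2,2])
print(ray("wrist",(200+193*.6,130+265*.6),.144),ray("wrist",(200+192*.6,130+265*.6),.138),ray("wrist",(200+357*.6,130+252*.6),.126))
```

```text
[ 0.39711302 -0.01856671  0.30185845] [ 0.47542003 -0.02642957  0.15188528] [0.26421828 0.53903795 0.49820697]
0.16 0.4753 [316.71657352 309.7574732 ]
0.16 0.4643 [314.24284683 286.5600771 ]
0.15 0.4753 [316.78347851 298.93357189]
0.15 0.4643 [314.45286886 276.81318008]
0.145 0.4753 [316.81426239 293.95969195]
0.145 0.4643 [314.54923719 272.34483341]
0.14 0.4753 [316.84344864 289.24761013]
0.14 0.4643 [314.64045216 268.11774432]
0.133 0.4753 [316.8818506  283.05306433]
0.133 0.4643 [314.76024619 262.56964222]
0.128 0.4753 [316.90766838 278.89188023]
0.128 0.4643 [314.84064375 258.84829364]
[ 0.47319517 -0.02667992  0.144     ] [ 0.47605985 -0.02727808  0.138     ] [0.48231153 0.02366589 0.126     ]
```

The button centre is confirmed at about (0.474, -0.027). The tip is just higher than I assumed, so I'll feel downwards.

Request:
{"op": "servo_tool", "data": {
  "rows": [
    [[0, 0, 0, 0, 0, 0.002, -1], [0, 0, 0, 0, 0, 0.002, -1], [0, 0, 0, 0, 0, 0, -1]]
  ]
}}

```text
t: 3.67
tcp_pos: [0.4752, -0.0264, 0.1477]
tool_rot: [0.047, 0.999, 0.0, -0.0]
force: [0.4, -0.2, -0.4]
finger_gap: 0.001
gripper_force: 0.0
```

Request:
{"op": "servo_tool", "data": {
  "rows": [
    [[0, 0, 0, 0, 0, 0.002, -1], [0, 0, 0, 0, 0, 0, -1]]
  ]
}}

```text
t: 3.83
tcp_pos: [0.4753, -0.0264, 0.1457]
tool_rot: [0.047, 0.999, 0.0, -0.0]
force: [0.2, -0.8, 0.8]
finger_gap: -0.001
gripper_force: 0.0
```

Request:
{"op": "servo_tool", "data": {
  "rows": [
    [[0, 0, 0, 0, 0, 0.002, -1], [0, 0, 0, 0, 0, 0, -1]]
  ]
}}

```text
t: 4.0
tcp_pos: [0.4753, -0.0264, 0.1437]
tool_rot: [0.047, 0.999, 0.0, -0.0]
force: [0.3, 0.5, -0.5]
finger_gap: 0.001
gripper_force: 0.0
```

Run:
```python
from h import *
a=manip.snapshot("side")[170:270,260:360];b=manip.snapshot("wrist")[180:360,230:410]
f=lambda i:cv2.resize(i,(400,400),interpolation=cv2.INTER_CUBIC)
cv2.imwrite("pics/p2.png",np.hstack([f(a),f(b)]))
print(manip.sense()['tau'],manip.sense()['force'])
```

```text
[-2.39514869e-03 -3.44367063e+01 -1.13877815e+01 -4.65124576e-04
  3.02327635e-04  8.09008668e-06] [ 0.36014946  0.17559081 -0.12328995]
```

View pics/p2.png

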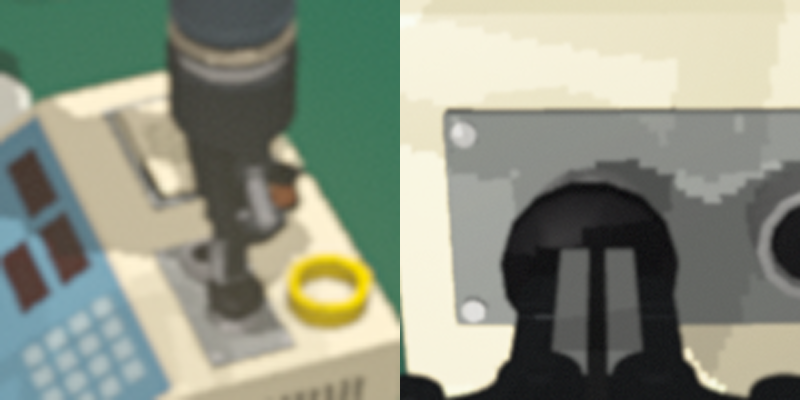

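The tip is over the stop head and the force is still about zero, so I'll keep feeling downwards in 2 mm steps.

Request:
{"op": "servo_tool", "data": {
  "rows": [
    [[0, 0, 0, 0, 0, 0.002, -1], [0, 0, 0, 0, 0, 0, -1]]
  ]
}}

```text
t: 4.27
tcp_pos: [0.4754, -0.0264, 0.1418]
tool_rot: [0.047, 0.999, 0.0, -0.0]
force: [0.1, -0.6, 0.1]
finger_gap: 0.0
gripper_force: 0.0
```

Request:
{"op": "servo_tool", "data": {
  "rows": [
    [[0, 0, 0, 0, 0, 0.002, -1], [0, 0, 0, 0, 0, 0, -1]]
  ]
}}

```text
t: 4.43
tcp_pos: [0.4754, -0.0264, 0.1398]
tool_rot: [0.047, 0.999, 0.0, -0.0]
force: [0.5, 1.0, -0.3]
finger_gap: 0.003
gripper_force: 0.0
```

Request:
{"op": "servo_tool", "data": {
  "rows": [
    [[0, 0, 0, 0, 0, 0.002, -1], [0, 0, 0, 0, 0, 0, -1]]
  ]
}}

```text
t: 4.6
tcp_pos: [0.4753, -0.0264, 0.1377]
tool_rot: [0.047, 0.999, 0.0, -0.0]
force: [-0.2, 0.1, -0.5]
finger_gap: 0.0
gripper_force: 0.0
```

Run:
```python
from h import *
a=manip.snapshot("side");c=manip.camera_info("wrist");b=manip.snapshot("wrist");cv2.imwrite("pics/side3.png",a);cv2.imwrite("pics/w3.png",b)
g=lambda i:(255*(i/255.)**.4).astype(np.uint8)
f=lambda i:cv2.resize(g(i),(400,500),interpolation=cv2.INTER_CUBIC)
cv2.imwrite("pics/p3.png",np.hstack([f(a[195:270,290:350]),f(b[190:365,250:390])]))
s=manip.sense();p=s['tcp_pos']
def pr(cam,p):
    c=manip.camera_info(cam);K=c["K"];q=c["camera_from_world"]@np.r_[p,1];x=q[:2]/q[2];x=x*(1+c["k1"]*(x@x));return (x*K[0,0]+K[:2,2])
for dz in (-.019,-.01,0,.01): 
    q=p+[0,0,dz];u=pr("side",q);w=pr("wrist",q+[-.011,0,0])
    print(dz,"sidecrop",(u-[290,195])*[400/60,500/75],"wrist front edge",(w-[250,190])*[400/140,500/175])
for z in (.144,.138,.13): print(z,(pr("side",[.476,-.028,z])-[290,195])*6.667,(pr("wrist",[.476,-.028,z])-[250,190])*2.857)
```

```text
-0.019 sidecrop [178.847754   352.71115871] wrist front edge [184.98783003 207.80961886]
-0.01 sidecrop [178.9884392  335.27448918] wrist front edge [184.54090128 228.42045521]
0 sidecrop [179.14617071 315.73316185] wrist front edge [183.99042309 253.83227606]
0.01 sidecrop [179.30541312 296.01330397] wrist front edge [183.3733973  282.35001193]
0.144 [182.52842712 305.95290685] [180.52303617 340.60213705]
0.138 [182.42405201 317.76569053] [180.979437   321.92440455]
0.13 [182.2858119 333.4161152] [181.54285867 298.88822985]
```

View pics/p3.png

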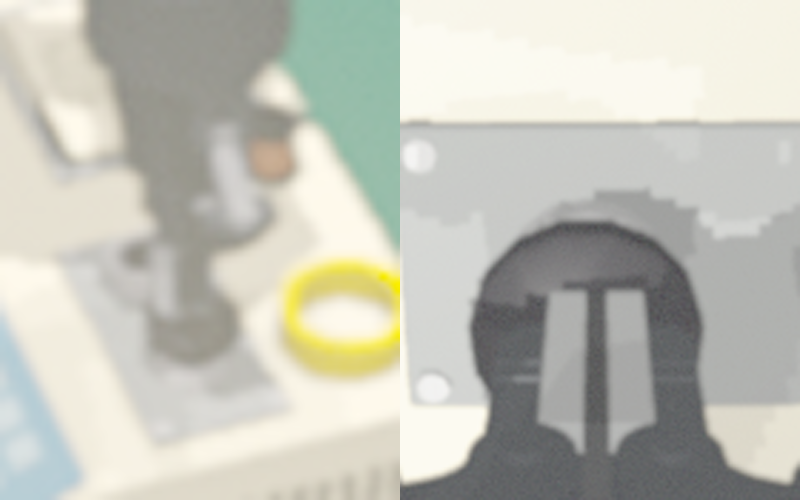

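The side view puts the finger end at about (178,312) and the button head at about (193,330). The wrist view has the finger over the head, about 2 mm towards +y. The tip looks close to the head, so I'll nudge 2 mm towards -y and keep going down.

Request:
{"op": "servo_tool", "data": {
  "rows": [
    [[0, 0, 0, 0, -0.002, 0.002, -1], [0, 0, 0, 0, 0, 0, -1]]
  ]
}}

```text
t: 4.87
tcp_pos: [0.4752, -0.0287, 0.1358]
tool_rot: [0.047, 0.999, -0.0, -0.0]
force: [0.3, -0.8, 0.2]
finger_gap: 0.003
gripper_force: 0.0
```

Request:
{"op": "servo_tool", "data": {
  "rows": [
    [[0, 0, 0, 0, 0, 0.002, -1], [0, 0, 0, 0, 0, 0, -1]]
  ]
}}

```text
t: 5.03
tcp_pos: [0.4753, -0.0286, 0.1339]
tool_rot: [0.047, 0.999, -0.0, 0.0]
force: [0.2, -0.8, 2.1]
finger_gap: 0.0
gripper_force: 1.1
```

Request:
{"op": "servo_tool", "data": {
  "rows": [
    [[0, 0, 0, 0, 0, 0.002, -1], [0, 0, 0, 0, 0, 0, -1]]
  ]
}}

```text
t: 5.2
tcp_pos: [0.4754, -0.0286, 0.132]
tool_rot: [0.047, 0.999, -0.0, 0.0]
force: [-0.8, -1.5, 3.7]
finger_gap: -0.003
gripper_force: 1.6
```

Contact came at TCP z ≈ 0.135. I'll press through.

Request:
{"op": "servo_tool", "data": {
  "rows": [
    [[0, 0, 0, 0, 0, 0.002, -1], [0, 0, 0, 0, 0, 0.001, -1], [0, 0, 0, 0, 0, 0, -1]]
  ]
}}

```text
t: 5.45
tcp_pos: [0.4754, -0.0286, 0.1295]
tool_rot: [0.047, 0.999, -0.0, 0.0]
force: [-1.7, -0.9, 7.7]
finger_gap: -0.0
gripper_force: 3.5
```

Request:
{"op": "servo_tool", "data": {
  "rows": [
    [[0, 0, 0, 0, 0, 0.001, -1], [0, 0, 0, 0, 0, 0, -1]]
  ]
}}

```text
t: 5.62
tcp_pos: [0.4755, -0.0286, 0.1293]
tool_rot: [0.046, 0.999, -0.0, 0.0]
force: [-3.1, -0.9, 14.2]
finger_gap: -0.003
gripper_force: 7.0
```

Bottomed at TCP z ≈ 0.1294, so the button top is met at TCP ≈ 0.1354. I'll release and move over the ribs.

Request:
{"op": "servo_tool", "data": {
  "rows": [
    [[0, 0, 0, 0, 0, -0.01, -1], [0, 0, 0, 0, 0, -0.02, -1], [0, 0, 0, 0, 0, -0.03, -1], [0, 0, 0, -0.0035, 0.034, 0, -1], [0, 0, 0, -0.0035, 0.034, 0, -1], [0, 0, 0, -0.0035, 0.034, 0, -1], [0, 0, 0, -0.0035, 0.034, 0, -1], [0, 0, 0, -0.003, 0.034, 0, -1]]
  ]
}}

```text
t: 6.28
tcp_pos: [0.5081, 0.1409, 0.1877]
tool_rot: [0.047, 0.999, 0.0, -0.0]
force: [0.1, -0.5, -0.2]
finger_gap: 0.002
gripper_force: 0.0
```

Request:
{"op": "servo_tool", "data": {
  "rows": [
    [[0, 0, 0, 0, 0, 0.03, -1], [0, 0, 0, 0, 0, 0.025, -1], [0, 0, 0, 0, 0, 0.01, -1], [0, 0, 0, 0, 0, 0, -1], [0, 0, 0, 0, 0, 0, -1]]
  ]
}}

```text
t: 6.7
tcp_pos: [0.5078, 0.139, 0.1226]
tool_rot: [0.047, 0.999, -0.0, -0.001]
force: [-0.6, 0.2, 0.0]
finger_gap: 0.003
gripper_force: 0.0
```

Request:
{"op": "servo_tool", "data": {
  "rows": [
    [[0, 0, 0, 0, 0, 0.005, -1], [0, 0, 0, 0, 0, 0.004, -1], [0, 0, 0, 0, 0, 0, -1]]
  ]
}}

```text
t: 6.95
tcp_pos: [0.5083, 0.1389, 0.1142]
tool_rot: [0.047, 0.999, 0.0, 0.0]
force: [0.1, -0.7, 0.5]
finger_gap: -0.0
gripper_force: 0.0
```

Request:
{"op": "servo_tool", "data": {
  "rows": [
    [[0, 0, 0, 0, 0, 0.002, -1], [0, 0, 0, 0, 0, 0, -1]]
  ]
}}

```text
t: 7.12
tcp_pos: [0.5082, 0.1391, 0.1122]
tool_rot: [0.047, 0.999, 0.0, 0.0]
force: [0.1, -0.2, 0.5]
finger_gap: -0.001
gripper_force: 0.0
```

Request:
{"op": "servo_tool", "data": {
  "rows": [
    [[0, 0, 0, 0, 0, 0.002, -1], [0, 0, 0, 0, 0, 0, -1]]
  ]
}}

```text
t: 7.28
tcp_pos: [0.508, 0.1392, 0.11]
tool_rot: [0.047, 0.999, 0.0, 0.0]
force: [-0.5, -0.2, -0.3]
finger_gap: 0.004
gripper_force: 0.0
```

Request:
{"op": "servo_tool", "data": {
  "rows": [
    [[0, 0, 0, 0, 0, 0.002, -1], [0, 0, 0, 0, 0, 0, -1]]
  ]
}}

```text
t: 7.45
tcp_pos: [0.5083, 0.1393, 0.1082]
tool_rot: [0.047, 0.999, 0.0, 0.0]
force: [-0.5, 0.1, 3.2]
finger_gap: -0.002
gripper_force: 1.7
```

Request:
{"op": "servo_tool", "data": {
  "rows": [
    [[0, 0, 0, 0, 0, 0.002, -1], [0, 0, 0, 0, 0, 0, -1]]
  ]
}}

```text
t: 7.62
tcp_pos: [0.5081, 0.1393, 0.1062]
tool_rot: [0.047, 0.999, -0.0, 0.0]
force: [-0.7, 0.2, 4.9]
finger_gap: 0.001
gripper_force: 2.3
```

Request:
{"op": "servo_tool", "data": {
  "rows": [
    [[0, 0, 0, 0, 0, 0.0015, -1], [0, 0, 0, 0, 0, 0, -1]]
  ]
}}

```text
t: 7.78
tcp_pos: [0.5081, 0.1393, 0.1049]
tool_rot: [0.047, 0.999, -0.0, 0.0]
force: [-2.2, -0.1, 5.3]
finger_gap: -0.003
gripper_force: 2.6
```

Request:
{"op": "servo_tool", "data": {
  "rows": [
    [[0, 0, 0, 0, 0, 0.001, -1], [0, 0, 0, 0, 0, 0, -1]]
  ]
}}

```text
t: 7.95
tcp_pos: [0.5082, 0.1393, 0.1047]
tool_rot: [0.046, 0.999, -0.0, 0.0]
force: [-2.9, 0.4, 11.0]
finger_gap: -0.002
gripper_force: 5.5
```

It's at the stop (11 N). I'll lift off fast, up and towards the front.

Request:
{"op": "servo_tool", "data": {
  "rows": [
    [[0, 0, 0, 0, 0, -0.03, -1], [0, 0, 0, 0.01, 0, -0.039, -1], [0, 0, 0, 0.015, 0, -0.038, -1], [0, 0, 0, 0.015, 0, -0.038, -1], [0, 0, 0, 0.015, 0, -0.038, -1], [0, 0, 0, 0.015, 0, -0.03, -1], [0, 0, 0, 0, 0, 0, -1], [0, 0, 0, 0, 0, 0, -1]]
  ]
}}

```text
t: 8.62
tcp_pos: [0.4387, 0.146, 0.3182]
tool_rot: [0.046, 0.999, 0.0, 0.002]
force: [-0.2, 0.7, -0.3]
finger_gap: 0.001
gripper_force: 0.0
```

Request:
{"op": "servo_tool", "data": {
  "rows": [
    [[0, 0, 0, 0, 0.03, 0, -1], [0, 0, 0, 0, 0.03, 0, -1], [0, 0, 0, 0, 0.03, 0, -1], [0, 0, 0, 0, 0, 0, -1], [0, 0, 0, 0, 0, 0, -1], [0, 0, 0, 0, 0, 0, -1], [0, 0, 0, 0, 0, 0, -1], [0, 0, 0, 0, 0, 0, -1]]
  ]
}}

```text
t: 9.28
tcp_pos: [0.4466, 0.2344, 0.3159]
tool_rot: [0.047, 0.999, -0.0, -0.001]
force: [-0.1, 0.0, 0.2]
finger_gap: -0.002
gripper_force: 0.0
```

Request:
{"op": "servo_tool", "data": {
  "rows": [
    [[0, 0, 0, 0, 0, 0, -1], [0, 0, 0, 0, 0, 0, -1], [0, 0, 0, 0, 0, 0, -1], [0, 0, 0, 0, 0, 0, -1], [0, 0, 0, 0, 0, 0, -1], [0, 0, 0, 0, 0, 0, -1], [0, 0, 0, 0, 0, 0, -1], [0, 0, 0, 0, 0, 0, -1]]
  ]
}}

```text
t: 9.95
tcp_pos: [0.4467, 0.2354, 0.3165]
tool_rot: [0.047, 0.999, 0.0, 0.0]
force: [0.2, -0.4, -0.6]
finger_gap: -0.0
gripper_force: 0.0
```

Run:
```python
from h import *
a=manip.snapshot("side")[150:310,205:385];b=manip.snapshot("top")[180:310,220:370]
f=lambda i:cv2.resize(i,(400,356),interpolation=3)
cv2.imwrite("pics/p4.png",np.hstack([f(a),f(b)]))
```

```text
(no output)
```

View pics/p4.png

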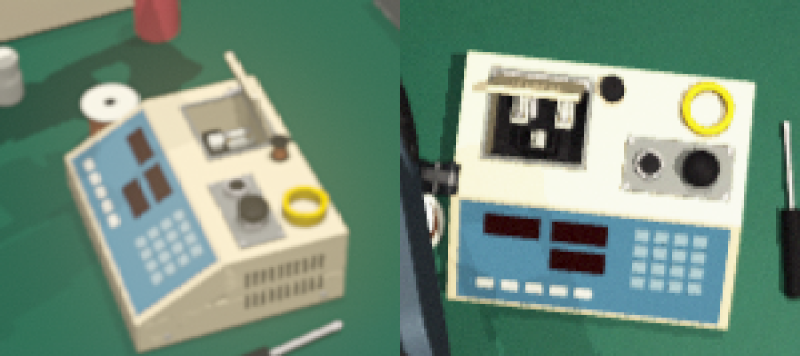

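The lid stands upright (side crop about (245,100)) with the fuses exposed. The bobbin and tape are in place, and the arm is clear at 0.32 m height. I'll wait briefly and hand in.

Request:
{"op": "servo_tool", "data": {
  "rows": [
    [[0, 0, 0, 0, 0, 0, -1], [0, 0, 0, 0, 0, 0, -1], [0, 0, 0, 0, 0, 0, -1], [0, 0, 0, 0, 0, 0, -1], [0, 0, 0, 0, 0, 0, -1], [0, 0, 0, 0, 0, 0, -1], [0, 0, 0, 0, 0, 0, -1], [0, 0, 0, 0, 0, 0, -1]]
  ]
}}

```text
t: 10.72
tcp_pos: [0.4467, 0.2354, 0.3165]
tool_rot: [0.047, 0.999, -0.0, -0.0]
force: [0.6, -0.2, -0.6]
finger_gap: 0.001
gripper_force: 0.0
```

```bash
python3 -c "
from station import manip
print(manip.sign_off())"
```

```text
the job is handed in; nothing more can be done
None
```

I pressed the stop button to its end and let go, then pressed the hatch once; it popped and is standing open, the arm is clear, and the job was handed in at about 10.7 s (no verdict was returned).

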